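# Close up the sample tub

## Task

Take the little bottle off the tub's loose lid and stand it upright in the steel tray. Slide the lid over the tub's mouth and press it down until it is fully seated and level all round, then swing the steel hold-down arm over it as far as it goes. Leave the other things where they stand, and do not knock the bottle over.

Things in the scene. Friction and masses are not known exactly. Their poses are not given: they have to be found in the camera images.
- stand: White base plate fixed to the bench (135 x 200 x 12 mm, from y = -75 to +125 mm on its own axes) carrying a round grey tub: outer diameter 103 mm at the rim, wall 4 mm, rim 85 mm above the bench. Origin on the bench under the tub's axis, z up. The arm's steel pivot post stands at own y = +85 mm. Four sprung nubs inside the rim grip the lid: it takes some 5 to 20 N to press home.
- tub_mouth (a point): Centre of the tub's 95 mm wide mouth, level with the top of the rim; axes as the stand. Centred, the lid drops in and hangs on the nubs, often tilted by up to 0.12 rad, its origin some 4 to 8 mm below this point; press its high side down. Fully seated, its disc lies on the rim and its origin is 11 mm below this point.
- lid: Grey plastic lid, 60 g: disc 116 mm in diameter, 6 mm thick, flat on top, over a tapered plug 11 mm deep (87 mm across at its bottom, 92 mm at its top). Origin at the centre of the plug's underside, z up; disc underside 11 mm, top 17 mm above it. It starts flat on the rim, 29 to 44 mm off centre, towards the side away from the arm's post.
- vial: Little amber glass bottle, 34 mm in diameter, 70 mm tall with its cap, 80 g, standing on the lid at the start. Origin at the centre of its underside, z up.
- tray: Low steel spill tray fixed to the bench, 190 mm (own x) by 130 mm (own y), walls 16 mm high and 4 mm thick, floor 4 to 5 mm thick. Origin at the centre of its underside. The jar stands in its +x half; the -x half is free.
- hold_arm (a joint): Angle q of the hold-down arm about its post: 0 = at its stop, over the middle of the lid; grows as it swings away over the stand's -x side, to 2.1 rad. Stays where left. The pin is at x = -85 sin q, y = 85 - 85 cos q mm on the stand's axes. Steel bar 18 mm wide, reaching 105 mm from the post, from 94 to 104 mm above the bench: clears a seated lid by 3 mm, is blocked by an unseated one.
- hold_pin (a point): Foot of the upright black pin (12 mm in diameter, 28 mm tall, rising from here) on top of the hold-down arm, 104 mm above the bench; push the arm by it.
- jar: Glass jar, 44 mm in diameter, 58 mm tall, standing in the tray; leave it. Origin at its underside.
- beaker: Glass beaker, 70 mm across, 85 mm tall, on the bench; leave it. Origin at its underside.
- weight: Brass weight with a small neck, 40 mm in diameter, 46 mm tall; leave it. Origin at its underside.
- dish: Shallow glass dish, 84 mm across, 18 mm high; leave it. Origin at its underside.
- wash_bottle: White plastic bottle, 60 mm in diameter, 120 mm tall; leave it. Origin at its underside.
- mouse: Black computer mouse, 100 x 60 x 32 mm; leave it. Origin at its underside.
Mind the look-alikes: they are no part of the job. There is more than one size of the tray; the job needs the smallest.

How it is judged:
On the way, in this order (a step that is already met when the one before it is completed fails the run):
1. the little bottle stands upright in the tray, let go (x of vial in the frame of tray between -0.085 and 0.085 m and y of vial in the frame of tray between -0.055 and 0.055 m and z of vial in the frame of tray below 0.012 m and angle between vial's own z axis and vertical below 0.1 rad and contact force between the fingers and vial below 0.1 N), for 0.2 s.
2. the lid is pressed home in the mouth, level, with the arm still swung away (horizontal distance between lid and tub_mouth below 0.005 m and z of lid in the frame of tub_mouth between -0.014 and -0.009 m and angle between lid's own z axis and vertical below 0.03 rad and value of joint hold_arm above 0.7 rad), for 0.2 s.
At the end, for the whole second after the job is handed in: The bottle stands upright (within 0.1 rad) on the tray's floor; the lid is centred on the mouth within 5 mm, down to within 2 mm of fully seated and level within 0.03 rad; the hold-down arm is within 0.12 rad of its stop over the lid; bottle and lid are at rest (x of vial in the frame of tray between -0.085 and 0.085 m and y of vial in the frame of tray between -0.055 and 0.055 m and z of vial in the frame of tray below 0.012 m and angle between vial's own z axis and vertical below 0.1 rad and horizontal distance between lid and tub_mouth below 0.005 m and z of lid in the frame of tub_mouth between -0.014 and -0.009 m and angle between lid's own z axis and vertical below 0.03 rad and value of joint hold_arm below 0.12 rad and linear speed of each of vial, lid below 0.02 m/s); the robot touches nothing.
It fails at once if the little bottle is knocked over (angle between vial's own z axis and vertical above 0.8 rad).
It fails at once if a bystander (the jar in the tray, the beaker, the brass weight, the glass dish, the wash bottle, the computer mouse) is shoved by more than 30 mm or tipped (distance of any of jar, beaker, weight, dish, wash_bottle, mouse from where it was at the start of the episode above 0.03 m or angle between any of jar, beaker, weight, dish, wash_bottle, mouse's own z axis and vertical above 0.4 rad).
It also fails if it takes over 72 s, if anything falls off the work surface, if the arm or the gripper's body presses on something with over 40 N, if the wrist force passes 120 N, or if a joint passes its speed limit or range.

## Robot

A 7-joint arm with a two-finger parallel gripper is mounted at the origin on the work surface. World frame = base frame: x ahead of the robot, y to its left, z up, the work surface at z = 0. Lengths are in m, angles in rad, forces in N, time in s.
With the tool pointing down it reaches from about 0.4 to 0.925 m from the base axis. Payload 5.6 kg.
Tool frame: the origin (TCP) lies on the centre line of the jaws, within the pads' length; the fingertips stand 8 mm ahead of it and the grasp point (between the pads) lies 11 mm behind it; z points along the fingers, y is the line along which they close (so a half turn about z gives the same grasp; the last joint's range is limited). The gripper opens to 85 mm and grips with 20 to 120 N. Pads are 22 mm wide; open, the fingers measure 114 mm over their backs; the gripper's body (76 mm by 85 mm) begins 54 mm behind the grasp point. The pads swing forward as they close: fully open they stand 13 mm farther back than shut.
Start: joints at [-1.254, 0.468, -0.012, 1.603, 0.006, 1.071, -0.056], TCP at [0.229, 0.608, 0.219] pointing down, gripper open.
Joint ranges: [-2.53, 2.53], [-0.31, 2.02], [-1.57, 1.55], [0.28, 2.44], [-1.29, 4.43], [0.15, 1.84], [-2.92, 2.92]. Speed limits (rad/s): [2.57, 2.57, 3.14, 3.14, 3.14, 3.14, 3.14].

## Interface

Orientations are given as a unit quaternion [x, y, z, w].
In Python, from bench import bot gives the robot as it stands.
- The arm moves only by the tool arm_command, never from a script. Its argument "plan" is a list that holds one entry, the list of rows, each a list of 6 numbers: the shift along the tool's x, y, z each as a share of 30 cm, from -1 to 1, then the turn, a rotation vector about the tool's x, y, z each as a share of pi rad, from -1 to 1. In form: [[[tx, ty, tz, ax, ay, az], ...]]. A call has exactly 5 rows; each row is the pose to reach, as a shift and turn from the pose commanded when the call began, along the tool's axes at that moment, turning the shorter way round; what a row does not reach only later rows make up. A row lasts 1/8 s, in which the tool goes at most 62.5 mm and 10.7 degrees, less where a joint would pass 70% of its speed; a pose out of reach is approached as far as the arm can. A call with a number of a shift or a turn outside -1 to 1 is refused whole. A call with a gripper value outside its range is refused whole. "jaw" is the opening, from 0 (shut) to 1 (fully open), set as the call begins (left out, the last holds). The fingers move at their own pace and stop on an object; "force" is the grip in N (left out, the last holds). Time passes only in rows, so rows that repeat a pose let the fingers close, or fill a call up. It gives the time, the measured TCP pose, the force, the opening and the grip force at its end, in the units of the state.
- bot.observe(): the state, without advancing time (a new reading comes with each control period).
- bot.get_image(name): name is "side" or "top" or "wrist"; returns a dict with "pixels" (480x640x3 uint8, red, green, blue), "fovy" (degrees; the focal length in pixels is half the picture's height over the tangent of half this angle, whatever the lens; pixels are square), "cx", "cy" (the principal point, pixels), "world_to_cam" (4x4, takes a point from world to camera coordinates). Camera axes: x right, y down, z forward; pixel columns grow to the right and rows downward; lengths in m; the calibration is good to about 2 mm. A picture is of the moment at which its call begins. There is no depth.
- bot.close_job(): hands the job in; it is judged then, once.
Trained networks look in a picture, given as the dict that the camera call returned (one of the last four; its "shot" number tells which), for a name from the list of things; names that differ only in an ending like _2 or _b are one class to them, and where a whole thing is asked for, a point or a joint stands for the part that bears it (a point fixed in the world has none). Each returns a list of dicts, best first, with "conf" (0 to 1); they miss things now and then, are a little off and sometimes report something else, mostly with a low value. They report only what shows in the picture. A call takes as long as a camera call. They do not tell look-alikes from the thing itself.
- bot.spot_in(picture, query): "rect" ([centre column, centre row, width, height] as shares, 0 to 1, of the picture: columns of its width, rows of its height, round what is visible of it).
The state is a dict: "time_s": time; "qpos": joint angles; "joint_velocities": joint speeds; "effort": joint torques, N m; "tcp_pos": TCP position; "ee_rot": TCP orientation; "ft_force": force on the tool from outside, world axes, zero at the start; "wrist_torque": the same for the moment, N m; "gripper_width": finger opening in m; "grip_force": force on a finger pad.
Only numpy, scipy, OpenCV 4.12 (cv2) and the standard library are available. Lean on these libraries where they do the work, as an engineer would, in place of code of your own. Each camera call takes 0.05 s, during which the arm holds its last target. There are 200 camera calls.

## Working session

There is one attempt and no reset: what is moved stays moved. The work goes in short steps, Python scripts to look and compute and a tool call to move; the robot and the scene stay as the last step left them, time stands still between calls to the robot, and variables do not carry over. Pictures are saved under pics/ and viewed, at most 10 in all, crops included, and the job is handed in when it is done.

Besides the shell and the picture viewer there is one more tool, called as name(argument=value, ...), one argument or row to a line, values as JSON. arm_command: Moves the arm, as the interface text tells. Shift numbers are shares of 30 cm and turn numbers shares of pi rad, none past 1 either way. Its arguments: {"type":"object","properties":{"plan":{"type":"array","items":{"type":"array","items":{"type":"array","items":{"type":"number","minimum":-1,"maximum":1}}}},"jaw":{"type":"number"},"force":{"type":"number"}},"required":["plan"]}

```bash
mkdir -p pics; python3 - <<'E'
from bench import bot
import cv2,numpy as np,json
o=bot.observe();print(o['tcp_pos'],o['ee_rot'],o['time_s'],o['gripper_width'])
for n in ['side','top']:
    im=bot.get_image(n);cv2.imwrite(f'pics/{n}0.png',im['pixels'][:,:,::-1])
    print(n,im['fovy'],im['cx'],im['cy'],np.round(im['world_to_cam'],4).tolist(),[k for k in im])
    for q in ['stand','lid','vial','tray','hold_arm','hold_pin','jar','beaker','weight','dish','wash_bottle','mouse']:
        print(q,[(round(d['conf'],2),np.round(np.array(d['rect'])*[640,480,640,480]).astype(int).tolist()) for d in bot.spot_in(im,q)[:4]])
E
```

```text
[0.22872095 0.60779883 0.21831781] [ 1.78960428e-01  9.83855851e-01 -9.05624502e-04 -9.38842994e-05] 0.0 0.08569906239509288
side 48.982242877894976 321.59982692406174 243.86246741644425 [[0.9733, -0.2293, 0.0141, -0.5112], [-0.1062, -0.5034, -0.8575, 0.1206], [0.2037, 0.8331, -0.5143, 1.1498], [0.0, 0.0, 0.0, 1.0]] ['pixels', 'fovy', 'cx', 'cy', 'world_to_cam', 'shot']
stand [(0.63, [320, 217, 77, 72])]
lid [(0.69, [327, 213, 46, 22])]
vial [(0.72, [326, 198, 12, 30])]
tray [(0.62, [221, 340, 143, 76]), (0.57, [327, 197, 13, 31])]
hold_arm [(0.57, [301, 191, 46, 18])]
hold_pin [(0.86, [303, 189, 46, 16]), (0.3, [287, 425, 64, 52])]
jar [(0.75, [398, 293, 25, 31])]
beaker [(0.64, [292, 182, 24, 29])]
weight [(0.84, [417, 261, 20, 21]), (0.61, [327, 197, 12, 32])]
dish [(0.92, [289, 272, 39, 22]), (0.15, [397, 293, 25, 35])]
wash_bottle [(0.92, [456, 380, 42, 69]), (0.24, [419, 259, 18, 24]), (0.16, [303, 191, 42, 16])]
mouse [(0.88, [287, 422, 63, 51]), (0.46, [316, 217, 72, 73])]
top 44.29394805495154 327.30168373359083 233.43868522523144 [[-0.0074, -0.9999, -0.0078, -0.006], [-0.9936, 0.0082, -0.1122, 0.5216], [0.1123, 0.0069, -0.9937, 1.4497], [0.0, 0.0, 0.0, 1.0]] ['pixels', 'fovy', 'cx', 'cy', 'world_to_cam', 'shot']
stand [(0.6, [254, 220, 81, 64])]
lid []
vial [(0.72, [272, 215, 14, 17])]
tray [(0.65, [245, 334, 81, 111]), (0.59, [409, 330, 90, 113]), (0.57, [395, 203, 53, 74]), (0.45, [389, 183, 15, 20])]
hold_arm [(0.62, [226, 229, 17, 47]), (0.33, [276, 216, 49, 47])]
hold_pin [(0.67, [225, 231, 17, 50])]
jar [(0.79, [387, 182, 15, 23])]
beaker [(0.59, [151, 228, 28, 28])]
weight [(0.61, [333, 146, 17, 21]), (0.61, [323, 264, 30, 34])]
dish []
wash_bottle [(0.59, [499, 178, 26, 28]), (0.34, [274, 214, 14, 14])]
mouse [(0.86, [501, 298, 33, 44])]
```

```bash
python3 - <<'E'
import cv2
im=cv2.imread('pics/top0.png');cv2.imwrite('pics/top0c.png',cv2.resize(im[110:400,120:530],None,fx=1.9,fy=1.9,interpolation=cv2.INTER_CUBIC))
E
```

```text
(no output)
```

View pics/side0.png

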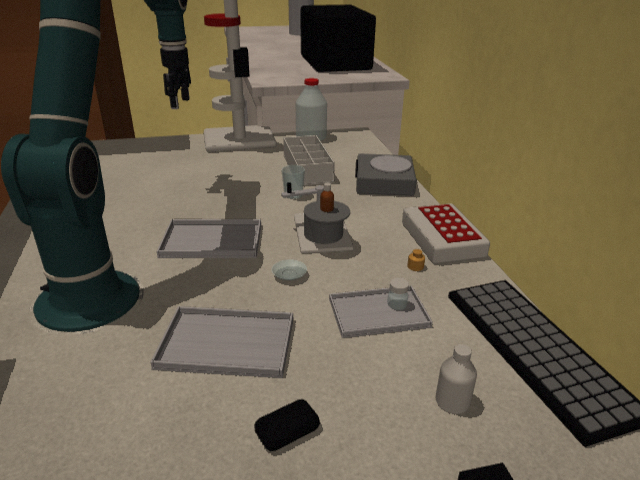

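View pics/top0c.png

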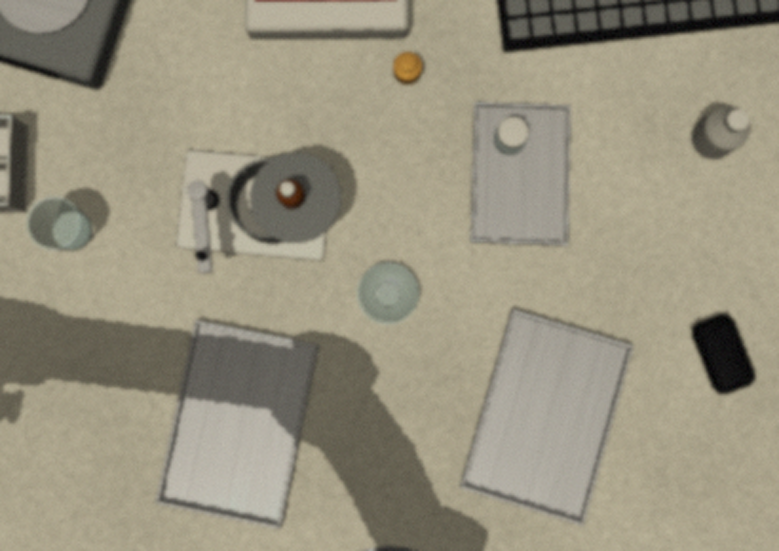

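Top crop: three trays at crop (520,173), (240,420) and (545,415), i.e. full-picture (394,201), (245,332) and (407,328). The one at (394,201) looks smallest and is the only one holding the jar. The tub, lid and bottle are near crop (290,195), the post is at (198,188) and the pin at (202,255). I'll measure these and check the tray sizes.

```bash
cat > h.py <<'E'
import numpy as np,cv2
from bench import bot
def K(im):
    f=240/np.tan(np.radians(im['fovy'])/2);return f
def ray(im,uv):
    W=np.array(im['world_to_cam']);R,t=W[:3,:3],W[:3,3];f=K(im)
    d=R.T@np.array([(uv[0]-im['cx'])/f,(uv[1]-im['cy'])/f,1]);return -R.T@t,d
def at(im,uv,z):
    c,d=ray(im,uv);return c+d*(z-c[2])/d[2]
def proj(im,P):
    W=np.array(im['world_to_cam']);p=W[:3,:3]@np.asarray(P)+W[:3,3];return K(im)*p[:2]/p[2]+[im['cx'],im['cy']]
def tri(a,ua,b,ub):
    (c1,d1),(c2,d2)=ray(a,ua),ray(b,ub);s=np.linalg.lstsq(np.c_[d1,-d2],c2-c1,rcond=None)[0]
    return (c1+d1*s[0]+c2+d2*s[1])/2,np.linalg.norm(c1+d1*s[0]-c2-d2*s[1])
def spot(im,q,n=1):
    return [(round(d['conf'],2),np.array(d['rect'])*[640,480,640,480]) for d in bot.spot_in(im,q)[:n]]
E
python3 - <<'E'
from h import *
im=bot.get_image('top')
c=lambda x,y:(x/1.9+120-.25,y/1.9+110-.25)
for n,L,z in [('trayA',[(475,104),(570,107),(568,243),(472,240)],.016),('trayB',[(200,320),(318,345),(281,523),(161,499)],.016),('trayC',[(515,309),(631,345),(582,520),(464,485)],.016),
 ('plate',[(188,150),(180,247),(323,259)],.012),('post/pin top',[(197,187),(202,255)],.132),('lid l r t b',[(249,196),(340,196),(294,151),(294,242)],.102),('vialtop',[(288,188)],.172),('jar top',[(513,128)],.058),('tub left',[(231,200)],.085)]:
    P=np.array([at(im,c(*p),z)[:2] for p in L]);print(n,np.round(P,3).tolist(),'c',P.mean(0).round(3),'edges',np.linalg.norm(np.diff(P,axis=0),axis=1).round(3))
E
```

```text
trayA [[0.7, -0.12], [0.695, -0.248], [0.51, -0.241], [0.515, -0.113]] c [ 0.605 -0.181] edges [0.128 0.184 0.128]
trayB [[0.412, 0.248], [0.378, 0.092], [0.149, 0.14], [0.18, 0.296]] c [0.28  0.194] edges [0.16  0.234 0.159]
trayC [[0.423, -0.169], [0.375, -0.32], [0.15, -0.25], [0.196, -0.098]] c [ 0.286 -0.209] edges [0.159 0.235 0.159]
plate [[0.641, 0.268], [0.51, 0.277], [0.492, 0.085]] c [0.548 0.21 ] edges [0.132 0.192]
post/pin top [[0.572, 0.233], [0.487, 0.225]] c [0.529 0.229] edges [0.085]
lid l r t b [[0.564, 0.172], [0.563, 0.058], [0.621, 0.116], [0.505, 0.115]] c [0.564 0.115] edges [0.115 0.082 0.116]
vialtop [[0.563, 0.116]] c [0.563 0.116] edges []
jar top [[0.658, -0.166]] c [ 0.658 -0.166] edges []
tub left [[0.562, 0.198]] c [0.562 0.198] edges []
```

Sizes confirm it. Tray A, at top px (394,201), measures 0.185 x 0.128 m, against 0.235 x 0.16 for the other two, and it holds the jar. That makes it the one meant. Moving towards the bottle.

arm_command(
  plan=[
    [[-0.16,-0.11,-0.02,0,0,-0.03],[-0.35,-0.25,-0.05,0,0,-0.06],[-0.53,-0.37,-0.08,0,0,-0.09],[-0.7,-0.49,-0.1,0,0,-0.102],[-0.81,-0.57,-0.12,0,0,-0.102]],
  ],
  jaw=0.8,
  force=30,
)

```text
time_s: 1.98
tcp_pos: [0.3976, 0.3604, 0.2558]
ee_rot: [0.02, 1.0, 0.0, 0.0]
ft_force: [0.2, -0.2, -0.1]
gripper_width: 0.0684
grip_force: 0.0
```

arm_command(
  plan=[
    [[-0.12,-0.16,0,0,0,0],[-0.24,-0.33,0,0,0,0],[-0.37,-0.5,0,0,0,0],[-0.48,-0.66,0,0,0,0],[-0.58,-0.79,0,0,0,0]],
  ],
)

```text
time_s: 2.6
tcp_pos: [0.5617, 0.1165, 0.2556]
ee_rot: [0.021, 1.0, -0.0, 0.0]
ft_force: [1.1, 1.3, -0.4]
gripper_width: 0.0682
grip_force: 0.0
```

```bash
python3 - <<'E'
from h import *
im=bot.get_image('wrist');cv2.imwrite('pics/w1.png',im['pixels'][:,:,::-1]);print(im['fovy'],im['cx'],im['cy'],np.round(im['world_to_cam'],4).tolist())
o=bot.observe();print(o['tcp_pos'],o['ee_rot'],o['time_s'],o['ft_force'])
for q in ['vial','lid']:print(q,spot(im,q,2))
print(proj(im,[.563,.116,.172]),proj(im,[.563,.116,.102]))
E
```

```text
69.89649878460224 328.3033569644568 240.60286539652546 [[0.0407, 0.9992, 0.002, -0.1401], [0.9623, -0.0397, 0.2691, -0.5811], [0.2689, -0.009, -0.9631, 0.2637], [0.0, 0.0, 0.0, 1.0]]
[0.5652189  0.1094118  0.25574798] [ 0.02459167  0.99969343 -0.00212811  0.00194052] 2.65 [ 3.5919038  -5.39612558  0.60455417]
vial [(0.56, array([331.904, 230.112,  39.168,  43.584]))]
lid [(0.63, array([327.36 , 218.736, 121.728, 122.304]))]
[326.90749084 243.80039482] [327.05427939 222.63625892]
```

View pics/w1.png

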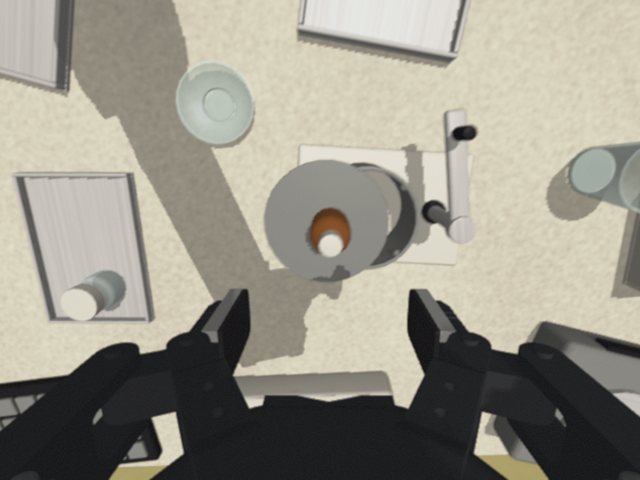

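Wrist view: the bottle's cap is at (331,243), the lid disc is centred near (327,219), the mouth's dark crescent shows on its right, and the arm bar runs from (460,230) to the pin at (460,132). The small tray, with the jar at (85,300), is at left. The arm was still settling, so I'll measure again.

```bash
python3 - <<'E'
from h import *
im=bot.get_image('wrist')
im=bot.get_image('wrist')
im=bot.get_image('wrist');cv2.imwrite('pics/w2.png',im['pixels'][:,:,::-1])
o=bot.observe();print(o['tcp_pos'],o['time_s'],o['joint_velocities'].max() if hasattr(o['joint_velocities'],'max') else '')
px=im['pixels'].astype(np.uint8);hsv=cv2.cvtColor(px,cv2.COLOR_RGB2HSV)
# lid: dark grey disc
g=((hsv[...,1]<40)&(abs(hsv[...,2].astype(int)-105)<22)).astype(np.uint8)
print('grey v near', hsv[190,300],hsv[260,300],hsv[243,331],hsv[228,330])
lid=(hsv[...,2]<hsv[190,300,2]+14)&(hsv[...,2]>hsv[190,300,2]-14)&(hsv[...,1]<60)
m=np.zeros_like(g);m[140:300,230:420]=lid[140:300,230:420]
m=cv2.morphologyEx(m,cv2.MORPH_OPEN,np.ones((5,5)))
cs,_=cv2.findContours(m,0,2);cc=max(cs,key=cv2.contourArea);h=cv2.convexHull(cc)
e=cv2.fitEllipse(h);print('ell',e,at(im,e[0],.102))
b=cv2.boundingRect(cc);print(b)
P=np.array([at(im,p[0],.102)[:2] for p in cc]);
# circle fit r=.058
from scipy.optimize import least_squares
s=least_squares(lambda c:np.hypot(*(P-c).T)-.058,P.mean(0),loss='soft_l1',f_scale=.001);print('lid',s.x,np.abs(s.fun).mean())
for n,uv,z in [('cap',(331,243),.172),('pintop',(469,132),.132),('pinfoot',(456,132),.104),('post top',(460,230),.11),('pl',(300,146),.012),('pl',(470,156),.012),('pl',(455,264),.012)]:print(n,at(im,uv,z)[:2].round(4))
cv2.imwrite('pics/w2c.png',cv2.resize(im['pixels'][100:300,220:500,::-1],None,fx=2.8,fy=2.8,interpolation=cv2.INTER_CUBIC))
E
```

```text
[0.56000239 0.1205145  0.25519202] 2.9 0.0027856509574342844
grey v near [ 26  14 143] [ 23  14 141] [ 23  18 226] [ 13 182 137]
ell ((304.45989990234375, 232.14996337890625), (132.01902770996094, 195.83299255371094), 65.89969635009766) [0.56936607 0.09810873 0.102     ]
(230, 162, 169, 138)
lid [0.56397751 0.11526129] 0.007269801821589337
cap [0.5608 0.1223]
pintop [0.4871 0.2322]
pinfoot [0.4861 0.2322]
post top [0.5709 0.2388]
pl [0.4924 0.0917]
pl [0.5107 0.2826]
pl [0.6393 0.2734]
```

View pics/w2c.png

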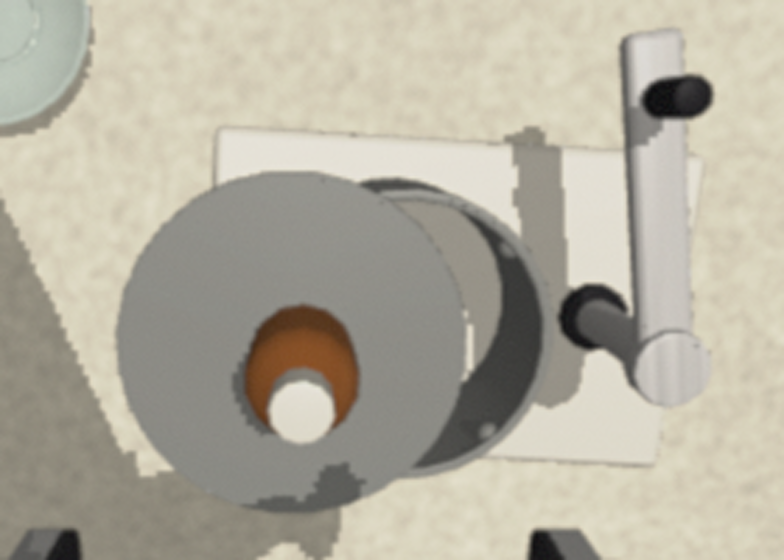

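Crop: lid centre (291,342), cap (302,410), pin top (692,96), post top (670,368), rim's right edge (551,310), three plate corners visible.

```bash
python3 - <<'E'
from h import *
im=bot.get_image('wrist');o=bot.observe();print(o['tcp_pos'],o['ee_rot'],o['time_s'])
c=lambda x,y:(x/2.8+220-.3,y/2.8+100-.3)
for n,uv,z in [('cap',(302,410),.172),('lid',(291.5,342),.102),('pintop',(692,96),.132),('posttop',(670,368),.11),('posttop',(670,368),.104),('rimR',(551,310),.085),('pl',(219,128),.012),('pl',(702,160),.012),('pl',(655,465),.012)]:print(n,at(im,c(*uv),z)[:2].round(4))
E
```

```text
[0.55992776 0.12079009 0.25526213] [ 1.84021127e-02  9.99830586e-01  3.47213784e-04 -2.02684675e-04] 2.95
cap [0.5628 0.1205]
lid [0.5601 0.1172]
pintop [0.4881 0.2313]
posttop [0.5715 0.2387]
posttop [0.5731 0.2411]
rimR [0.556  0.2062]
pl [0.4915 0.0901]
pl [0.5111 0.2838]
pl [0.641  0.2728]
```

arm_command(
  plan=[
    [[-0.01,-0.01,0.1,0,0,0],[-0.01,-0.01,0.2,0,0,0],[-0.01,-0.01,0.3,0,0,0],[-0.01,-0.01,0.38,0,0,0],[-0.01,-0.01,0.41,0,0,0]],
  ],
)

```text
time_s: 3.58
tcp_pos: [0.5622, 0.1173, 0.131]
ee_rot: [0.018, 1.0, -0.0, -0.001]
ft_force: [0.7, 0.2, 0.1]
gripper_width: 0.0686
grip_force: 0.0
```

arm_command(
  plan=[
    [[0,0,0,0,0,0],[0,0,0,0,0,0],[0,0,0,0,0,0],[0,0,0,0,0,0],[0,0,0,0,0,0]],
  ],
  jaw=0.3,
  force=30,
)

```text
time_s: 4.2
tcp_pos: [0.565, 0.1174, 0.1347]
ee_rot: [0.019, 1.0, 0.001, 0.002]
ft_force: [-0.8, 1.6, 5.8]
gripper_width: 0.026
grip_force: 14.8
```

arm_command(
  plan=[
    [[0,0,0,0,0,0],[0,0,0,0,0,0],[0,0,0.01,0,0,0],[0,0,0.03,0,0,0],[0,0,0.05,0,0,0]],
  ],
  jaw=0.8,
)

```text
time_s: 4.82
tcp_pos: [0.5633, 0.1158, 0.1166]
ee_rot: [0.02, 1.0, -0.0, -0.0]
ft_force: [-0.2, -0.0, 0.6]
gripper_width: 0.0684
grip_force: 0.0
```

```bash
python3 - <<'E'
from h import *
im=bot.get_image('side');im=bot.get_image('side');p=im['pixels'][150:270,260:400,::-1]
w=bot.get_image('wrist')['pixels'][:,:,::-1]
a=cv2.resize(p,(560,480),interpolation=cv2.INTER_CUBIC);b=cv2.resize(w[200:480,160:480],None,fx=.75,fy=.75)
c=np.zeros((480,800,3),np.uint8);c[:,:560]=a;c[:210,560:800]=b;cv2.imwrite('pics/s2.png',c)
o=bot.observe();print(o['tcp_pos'],o['ft_force'],o['gripper_width'],o['time_s'])
E
```

```text
[0.56310398 0.11584054 0.11659065] [ 0.44498948 -0.18463544  0.75357537] 0.06836996730462834 4.975
```

View pics/s2.png

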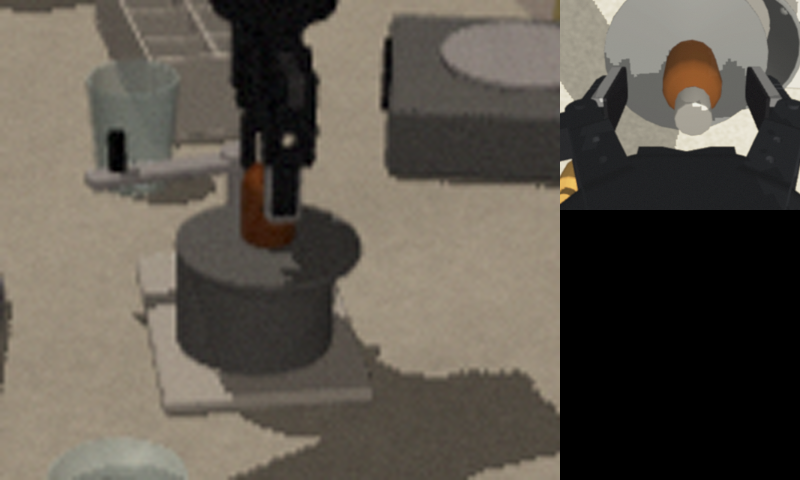

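Side view: the bottle stands upright between the open fingers, which are now on its body. The lid and tub are undisturbed. Closing.

arm_command(
  plan=[
    [[0,0,0,0,0,0],[0,0,0,0,0,0],[0,0,0,0,0,0],[0,0,0,0,0,0],[0,0,0,0,0,0]],
  ],
  jaw=0.25,
  force=30,
)

```text
time_s: 5.6
tcp_pos: [0.5638, 0.1163, 0.1177]
ee_rot: [0.02, 1.0, 0.0, 0.0]
ft_force: [-0.3, 1.2, 4.1]
gripper_width: 0.0325
grip_force: 29.8
```

arm_command(
  plan=[
    [[0,0,-0.03,0,0,0],[0,0,-0.1,0,0,0],[0,0,-0.18,0,0,0],[0,0,-0.25,0,0,0],[0,0,-0.3,0,0,0]],
  ],
)

```text
time_s: 6.22
tcp_pos: [0.5636, 0.1156, 0.2084]
ee_rot: [0.02, 1.0, -0.0, 0.0]
ft_force: [1.2, -0.9, -0.6]
gripper_width: 0.0323
grip_force: 29.8
```

arm_command(
  plan=[
    [[0,-0.15,0,0,0,0],[0,-0.36,0,0,0,0],[-0.01,-0.57,0,0,0,0],[-0.02,-0.78,0,0,0,0],[-0.02,-0.98,0,0,0,0]],
  ],
)

```text
time_s: 6.85
tcp_pos: [0.5575, -0.18, 0.2074]
ee_rot: [0.02, 1.0, -0.0, -0.0]
ft_force: [1.6, -0.4, -1.2]
gripper_width: 0.0326
grip_force: 29.8
```

arm_command(
  plan=[
    [[0,0,0.0,0,0,0],[0,0,0.1,0,0,0],[0,0,0.2,0,0,0],[0,0,0.28,0,0,0],[0,0,0.33,0,0,0]],
  ],
)

```text
time_s: 7.48
tcp_pos: [0.5573, -0.177, 0.1069]
ee_rot: [0.019, 1.0, 0.0, -0.001]
ft_force: [-0.1, -0.1, -0.3]
gripper_width: 0.0324
grip_force: 29.9
```

```bash
python3 - <<'E'
from h import *
im=bot.get_image('wrist');im=bot.get_image('wrist');im=bot.get_image('wrist')
o=bot.observe();print(o['tcp_pos'],o['ft_force'],o['gripper_width'],o['time_s'])
cv2.imwrite('pics/w3.png',im['pixels'][:,:,::-1])
E
```

```text
[ 0.55765509 -0.17761318  0.10790475] [-0.02878415 -0.02933722 -0.8472151 ] 0.03246086975069731 7.625
```

View pics/w3.png

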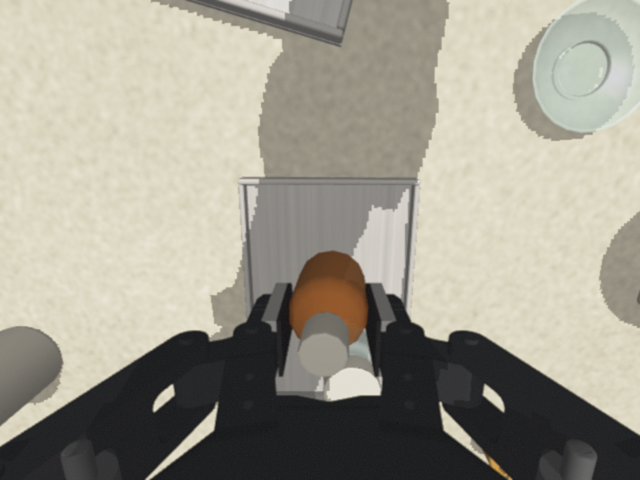

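The bottle is held upright over the small tray (walls at columns 242–413). The jar's cap, at (353,383), is well behind it. Lowering.

arm_command(
  plan=[
    [[0,0,0.07,0,0,0],[0,0,0.14,0,0,0],[0,0,0.2,0,0,0],[0,0,0.24,0,0,0],[0,0,0.26,0,0,0]],
  ],
)

```text
time_s: 8.25
tcp_pos: [0.558, -0.178, 0.0299]
ee_rot: [0.02, 1.0, 0.0, -0.0]
ft_force: [-0.4, -0.1, -0.2]
gripper_width: 0.0326
grip_force: 29.9
```

arm_command(
  plan=[
    [[0,0,0.003,0,0,0],[0,0,0.006,0,0,0],[0,0,0.01,0,0,0],[0,0,0.013,0,0,0],[0,0,0.013,0,0,0]],
  ],
)

```text
time_s: 8.88
tcp_pos: [0.558, -0.178, 0.0264]
ee_rot: [0.02, 1.0, 0.0, 0.0]
ft_force: [0.3, 0.1, -1.5]
gripper_width: 0.0322
grip_force: 29.9
```

arm_command(
  plan=[
    [[0,0,0.003,0,0,0],[0,0,0.006,0,0,0],[0,0,0.01,0,0,0],[0,0,0.01,0,0,0],[0,0,0.01,0,0,0]],
  ],
)

```text
time_s: 9.5
tcp_pos: [0.5579, -0.1781, 0.0234]
ee_rot: [0.02, 1.0, 0.0, -0.0]
ft_force: [-1.3, 0.5, -0.6]
gripper_width: 0.0324
grip_force: 29.9
```

arm_command(
  plan=[
    [[0,0,0.003,0,0,0],[0,0,0.006,0,0,0],[0,0,0.007,0,0,0],[0,0,0.007,0,0,0],[0,0,0.007,0,0,0]],
  ],
)

```text
time_s: 10.12
tcp_pos: [0.5579, -0.1781, 0.0213]
ee_rot: [0.02, 1.0, 0.0, 0.0]
ft_force: [0.0, -0.2, -0.8]
gripper_width: 0.0325
grip_force: 29.9
```

arm_command(
  plan=[
    [[0,0,0.003,0,0,0],[0,0,0.006,0,0,0],[0,0,0.007,0,0,0],[0,0,0.007,0,0,0],[0,0,0.007,0,0,0]],
  ],
)

```text
time_s: 10.75
tcp_pos: [0.5582, -0.178, 0.0196]
ee_rot: [0.02, 1.0, 0.0, 0.0]
ft_force: [-0.4, 1.1, 5.4]
gripper_width: 0.0323
grip_force: 30.3
```

Contact with the floor (5 N). Releasing.

arm_command(
  plan=[
    [[0,0,0,0,0,0],[0,0,0,0,0,0],[0,0,0,0,0,0],[0,0,0,0,0,0],[0,0,0,0,0,0]],
  ],
  jaw=0.65,
)

```text
time_s: 11.38
tcp_pos: [0.5579, -0.178, 0.0191]
ee_rot: [0.02, 1.0, 0.0, -0.0]
ft_force: [0.4, -1.0, 0.2]
gripper_width: 0.0558
grip_force: 0.0
```

arm_command(
  plan=[
    [[0,0,-0.05,0,0,0],[0,0,-0.15,0,0,0],[0,0,-0.3,0,0,0],[0,0,-0.45,0,0,0],[0,0,-0.6,0,0,0]],
  ],
)

```text
time_s: 12.0
tcp_pos: [0.5579, -0.1781, 0.2019]
ee_rot: [0.02, 1.0, -0.0, 0.001]
ft_force: [0.6, -0.3, 0.6]
gripper_width: 0.0555
grip_force: 0.0
```

```bash
python3 - <<'E'
from h import *
a=bot.get_image('side')
cv2.imwrite('pics/s4.png',cv2.resize(a['pixels'][150:350,250:470,::-1],None,fx=2.5,fy=2.5,interpolation=cv2.INTER_CUBIC))
o=bot.observe();print(o['tcp_pos'],o['ee_rot'],o['time_s'])
E
```

```text
[ 0.56124055 -0.17941048  0.20824435] [ 2.00202893e-02  9.99783115e-01 -9.57679021e-04  5.65635038e-03] 12.05
```

View pics/s4.png

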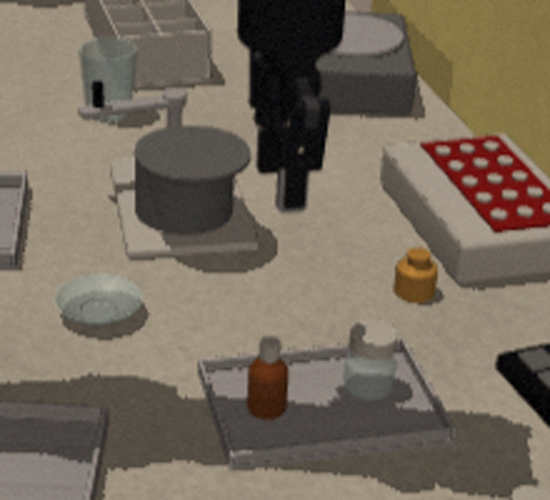

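The bottle stands upright in the small tray, clear of the jar, and the lid hasn't moved. Next: go to the lid's far side with the closing axis along the stand's x, jaws open as a cradle.

arm_command(
  plan=[
    [[0.01,0.13,0,0,0,-0.05],[0.02,0.28,0,0,0,-0.1],[0.03,0.43,0,0,0,-0.15],[0.04,0.58,0,0,0,-0.2],[0.045,0.715,0,0,0,-0.25]],
  ],
  jaw=0.72,
)

```text
time_s: 12.68
tcp_pos: [0.5528, 0.0384, 0.2003]
ee_rot: [-0.367, 0.93, -0.0, 0.001]
ft_force: [0.4, 0.8, -1.0]
gripper_width: 0.0614
grip_force: 0.0
```

arm_command(
  plan=[
    [[0,0,0.03,0,0,-0.05],[0,0,0.1,0,0,-0.1],[0,0,0.17,0,0,-0.15],[0,0,0.2,0,0,-0.2],[0,0,0.2,0,0,-0.234]],
  ],
)

```text
time_s: 13.3
tcp_pos: [0.5524, 0.0365, 0.1391]
ee_rot: [-0.676, 0.737, 0.0, -0.0]
ft_force: [-0.1, 0.7, -0.5]
gripper_width: 0.0617
grip_force: 0.0
```

```bash
python3 - <<'E'
from h import *
im=bot.get_image('wrist');im=bot.get_image('wrist');im=bot.get_image('wrist')
o=bot.observe();print(o['tcp_pos'],o['ee_rot'],o['qpos'],o['gripper_width'],o['time_s'])
cv2.imwrite('pics/w5.png',im['pixels'][:,:,::-1]);print(proj(im,[.563,.151,.085]),proj(im,[.562,.116,.102]),proj(im,[.572,.236,.104]))
E
```

```text
[0.55312742 0.03653786 0.13983796] [-6.73844969e-01  7.38872611e-01 -3.08032128e-04  3.57680925e-04] [-0.06302137  0.40818647 -0.07865546  1.90449066  0.04243286  0.82955188
  2.88572816] 0.06179606758338276 13.45
[329.11710034 403.35181729] [325.99804561 377.86777744] [327.29112179 517.19728899]
```

View pics/w5.png

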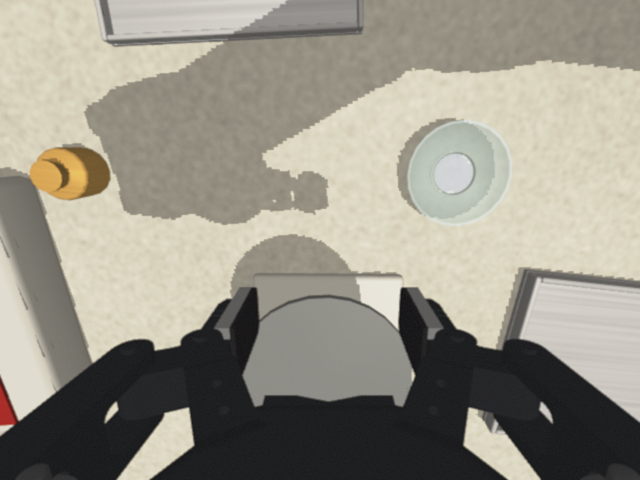

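Wrist view: the lid disc sits between the fingers (centre column ~328, aligned), but joint 7 is near its limit and the camera looks away from the tub. I'll turn half round, which gives the same cradle with the tub in view.

arm_command(
  plan=[
    [[0,0,0,0,0,0.055],[0,0,0,0,0,0.11],[0,0,0,0,0,0.165],[0,0,0,0,0,0.22],[0,0,0,0,0,0.275]],
  ],
)

```text
time_s: 14.08
tcp_pos: [0.5532, 0.0368, 0.1399]
ee_rot: [-0.3, 0.954, -0.0, 0.001]
ft_force: [0.4, -0.4, 0.4]
gripper_width: 0.0615
grip_force: 0.0
```

arm_command(
  plan=[
    [[0,0,0,0,0,0.055],[0,0,0,0,0,0.11],[0,0,0,0,0,0.165],[0,0,0,0,0,0.22],[0,0,0,0,0,0.275]],
  ],
)

```text
time_s: 14.7
tcp_pos: [0.5532, 0.0369, 0.1399]
ee_rot: [0.127, 0.992, 0.0, 0.001]
ft_force: [0.6, 0.8, -1.4]
gripper_width: 0.0614
grip_force: 0.0
```

arm_command(
  plan=[
    [[0,0,0,0,0,0.055],[0,0,0,0,0,0.11],[0,0,0,0,0,0.165],[0,0,0,0,0,0.22],[0,0,0,0,0,0.275]],
  ],
)

```text
time_s: 15.32
tcp_pos: [0.5531, 0.037, 0.1399]
ee_rot: [0.531, 0.848, 0.001, 0.0]
ft_force: [0.7, 0.8, 0.3]
gripper_width: 0.0614
grip_force: 0.0
```

arm_command(
  plan=[
    [[0,0,0,0,0,0.055],[0,0,0,0,0,0.11],[0,0,0,0,0,0.165],[0,0,0,0,0,0.175],[0,0,0,0,0,0.175]],
  ],
)

```text
time_s: 15.95
tcp_pos: [0.553, 0.0371, 0.1395]
ee_rot: [0.737, 0.675, 0.0, 0.0]
ft_force: [-0.5, 0.8, -0.2]
gripper_width: 0.0617
grip_force: 0.0
```

```bash
python3 - <<'E'
from h import *
im=bot.get_image('wrist');im=bot.get_image('wrist')
o=bot.observe();print(o['tcp_pos'],o['ee_rot'],o['qpos'],o['gripper_width'],o['time_s'])
cv2.imwrite('pics/w6.png',im['pixels'][:,:,::-1])
E
```

```text
[0.55295996 0.0369085  0.13940618] [ 7.37633649e-01  6.75201114e-01  2.35801455e-04 -9.68603205e-07] [-0.62754928  0.45703914  0.63808619  1.94150379 -0.35600686  0.85570568
  0.11034949] 0.061437906475828016 16.05
```

View pics/w6.png

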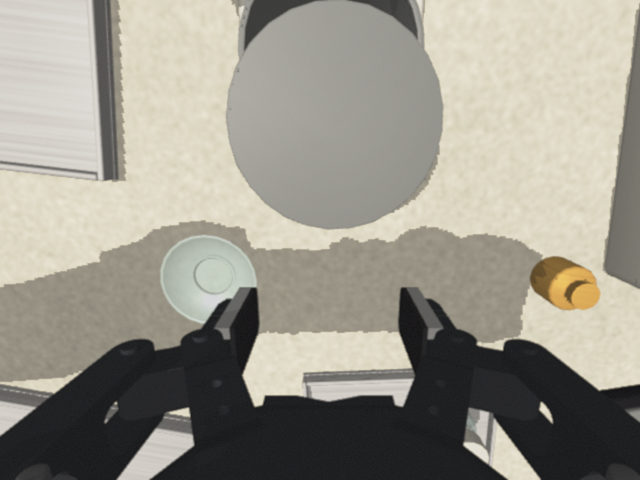

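Lid disc spans columns 227–442 (centre 334), the tub rim centres at ~331 and the finger midpoint is 328, so I shift about 1–2 mm in x. Lowering, then pushing.

arm_command(
  plan=[
    [[0,0.005,0.05,0,0,0],[0,0.006,0.1,0,0,0],[0,0.006,0.15,0,0,0],[0,0.006,0.188,0,0,0],[0.02,0.006,0.188,0,0,0]],
  ],
)

```text
time_s: 16.68
tcp_pos: [0.5544, 0.0421, 0.0816]
ee_rot: [0.738, 0.674, -0.001, -0.0]
ft_force: [-1.0, -0.2, -0.8]
gripper_width: 0.0615
grip_force: 0.0
```

arm_command(
  plan=[
    [[0.02,0,0,0,0,0],[0.035,0,0,0,0,0],[0.05,0,0,0,0,0],[0.065,0,0,0,0,0],[0.08,0,0,0,0,0]],
  ],
)

```text
time_s: 17.3
tcp_pos: [0.5575, 0.0667, 0.083]
ee_rot: [0.738, 0.675, 0.0, 0.0]
ft_force: [-0.1, -1.4, 1.1]
gripper_width: 0.0612
grip_force: 0.4
```

arm_command(
  plan=[
    [[0.013,0,0,0,0,0],[0.026,0,0,0,0,0],[0.04,0,0,0,0,0],[0.05,0,0,0,0,0],[0.06,0,0,0,0,0]],
  ],
)

```text
time_s: 17.92
tcp_pos: [0.559, 0.0846, 0.0828]
ee_rot: [0.738, 0.675, -0.0, 0.0]
ft_force: [0.0, -1.8, 1.2]
gripper_width: 0.0616
grip_force: 0.7
```

```bash
python3 - <<'E'
from h import *
im=bot.get_image('wrist')
o=bot.observe();print(o['tcp_pos'],o['ee_rot'],o['ft_force'],o['time_s'])
cv2.imwrite('pics/w7.png',im['pixels'][:,:,::-1])
E
```

```text
[0.55906331 0.08507945 0.08277951] [ 7.37956007e-01  6.74848811e-01  1.15947882e-04 -4.15092109e-05] [0.04417888 0.3910106  1.85581668] 17.975
```

View pics/w7.png

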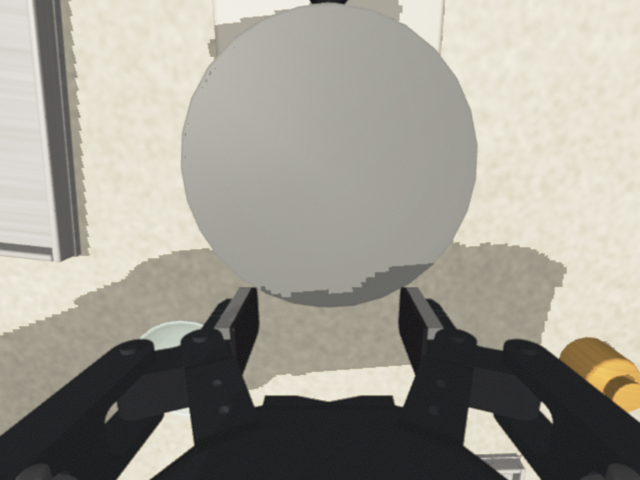

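The lid is cradled centrally (disc columns 182–476) and sliding. That was my tenth picture, so from here I measure by numbers only. Pushing on in small steps.

arm_command(
  plan=[
    [[0.003,0,0,0,0,0],[0.006,0,0,0,0,0],[0.009,0,0,0,0,0],[0.011,0,0,0,0,0],[0.011,0,0,0,0,0]],
  ],
)

```text
time_s: 18.6
tcp_pos: [0.5593, 0.0878, 0.0828]
ee_rot: [0.738, 0.675, 0.0, 0.0]
ft_force: [-0.1, -1.0, 0.4]
gripper_width: 0.0614
grip_force: 0.7
```

```bash
cat >> h.py <<'E'
def lidfit(show=True):
    from scipy.optimize import least_squares
    im=bot.get_image('wrist');o=bot.observe()
    hsv=cv2.cvtColor(cv2.medianBlur(im['pixels'],5),cv2.COLOR_RGB2HSV)
    m=((hsv[...,1]<27)&(hsv[...,2]<185)&(hsv[...,2]>105)).astype(np.uint8)
    c0=proj(im,[.563,.14,.1]).astype(int);c0=np.clip(c0,3,[636,250])
    m=cv2.morphologyEx(m,cv2.MORPH_OPEN,np.ones((7,7)))
    n,l,st,_=cv2.connectedComponentsWithStats(m);k=l[c0[1],c0[0]]
    cs,_=cv2.findContours((l==k).astype(np.uint8),cv2.RETR_EXTERNAL,cv2.CHAIN_APPROX_NONE);c=max(cs,key=cv2.contourArea)[:,0,:].astype(float)
    c=c[(c[:,1]>3)&(c[:,1]<245)&(c[:,0]>3)&(c[:,0]<636)]
    def res(p):
        P=np.array([at(im,u,p[2]) for u in c]);return np.hypot(P[:,0]-p[0],P[:,1]-p[1])-.058
    s=least_squares(res,[.563,.145,.095],loss='soft_l1',f_scale=.0005)
    print('k',k,'n',len(c),'bbox',st[k],'lid xyz(top)',s.x.round(4),'med res',np.median(abs(res(s.x))).round(5),'tcp',o['tcp_pos'].round(4),'F',np.round(o['ft_force'],1),'t',o['time_s'])
    return im,s.x
E
python3 -c "from h import *;lidfit();lidfit()"
```

```text
k 1 n 592 bbox [  181     0   296   299 69591] lid xyz(top) [0.565  0.1457 0.0997] med res 0.00017 tcp [0.5593 0.0878 0.0828] F [ 0.1 -1.1  1.8] t 18.65
k 1 n 588 bbox [  181     0   296   299 69648] lid xyz(top) [0.565  0.1457 0.0997] med res 0.00017 tcp [0.5593 0.0878 0.0828] F [-0.5 -0.6  0.9] t 18.7
```

arm_command(
  plan=[
    [[0.003,0,0,0,0,0],[0.006,0,0,0,0,0],[0.008,0,0,0,0,0],[0.008,0,0,0,0,0],[0.008,0,0,0,0,0]],
  ],
)

```text
time_s: 19.32
tcp_pos: [0.5595, 0.0902, 0.0828]
ee_rot: [0.738, 0.675, 0.0, 0.0]
ft_force: [-0.1, -0.9, 0.4]
gripper_width: 0.0617
grip_force: 0.8
```

```bash
python3 -c "from h import *;lidfit()"
```

```text
k 2 n 585 bbox [  182     0   295   298 69404] lid xyz(top) [0.5653 0.148  0.0996] med res 0.00016 tcp [0.5595 0.0902 0.0828] F [ 0.5 -0.8  1. ] t 19.375
```

arm_command(
  plan=[
    [[0.003,0,0,0,0,0],[0.006,0,0,0,0,0],[0.008,0,0,0,0,0],[0.008,0,0,0,0,0],[0.008,0,0,0,0,0]],
  ],
)

```text
time_s: 20.0
tcp_pos: [0.5598, 0.0927, 0.0829]
ee_rot: [0.738, 0.675, 0.0, -0.0]
ft_force: [0.3, -1.0, 1.5]
gripper_width: 0.0614
grip_force: 0.9
```

```bash
python3 -c "from h import *;lidfit()"
```

```text
k 1 n 595 bbox [  183     1   292   299 67573] lid xyz(top) [0.5655 0.15   0.0983] med res 0.00017 tcp [0.5598 0.0927 0.0829] F [-0.3 -0.4  2.2] t 20.05
```

Starting to drop. Continuing.

arm_command(
  plan=[
    [[0.003,0,0,0,0,0],[0.006,0,0,0,0,0],[0.006,0,0,0,0,0],[0.006,0,0,0,0,0],[0.006,0,0,0,0,0]],
  ],
)

```text
time_s: 20.68
tcp_pos: [0.5597, 0.0944, 0.0827]
ee_rot: [0.738, 0.675, -0.0, -0.0]
ft_force: [-0.4, -0.0, 0.0]
gripper_width: 0.0612
grip_force: 0.0
```

```bash
python3 -c "from h import *;lidfit()"
```

```text
k 1 n 621 bbox [  186     4   284   293 64303] lid xyz(top) [0.565  0.1517 0.0941] med res 0.00025 tcp [0.5598 0.0944 0.0827] F [ 0.1  0.3 -0.1] t 20.725
```

arm_command(
  plan=[
    [[0.003,0,0,0,0,0],[0.006,0,0,0,0,0],[0.006,0,0,0,0,0],[0.006,0,0,0,0,0],[0.006,0,0,0,0,0]],
  ],
)

```text
time_s: 21.35
tcp_pos: [0.56, 0.0961, 0.0828]
ee_rot: [0.738, 0.675, 0.0, 0.0]
ft_force: [0.8, 0.3, 0.3]
gripper_width: 0.0613
grip_force: 0.1
```

```bash
python3 -c "from h import *;lidfit()"
```

```text
k 1 n 620 bbox [  186     7   283   290 63196] lid xyz(top) [0.565  0.1518 0.094 ] med res 0.00029 tcp [0.56   0.0961 0.0828] F [ 0.   0.4 -0.3] t 21.4
```

The lid dropped in (top 5.6 mm lower, at (0.565, 0.152)). Back off, rise and go over it with the fingers spread, to press on both sides.

arm_command(
  plan=[
    [[-0.03,0,0,0,0,0],[-0.03,0,-0.1,0,0,0],[0.04,0,-0.14,0,0,0],[0.16,0,-0.14,0,0,0],[0.186,0,-0.1,0,0,0]],
  ],
)

```text
time_s: 22.02
tcp_pos: [0.5657, 0.1542, 0.1133]
ee_rot: [0.737, 0.676, 0.001, -0.0]
ft_force: [0.5, -0.3, -0.6]
gripper_width: 0.0613
grip_force: 0.0
```

arm_command(
  plan=[
    [[0,0,0.005,0,0,0],[0,0,0.01,0,0,0],[0,0,0.015,0,0,0],[0,0,0.02,0,0,0],[0,0,0.02,0,0,0]],
  ],
)

```text
time_s: 22.65
tcp_pos: [0.565, 0.1514, 0.1068]
ee_rot: [0.738, 0.675, 0.0, -0.0]
ft_force: [0.8, 0.5, -0.3]
gripper_width: 0.0617
grip_force: 0.0
```

arm_command(
  plan=[
    [[0,0,0.005,0,0,0],[0,0,0.01,0,0,0],[0,0,0.015,0,0,0],[0,0,0.02,0,0,0],[0,0,0.02,0,0,0]],
  ],
)

```text
time_s: 23.28
tcp_pos: [0.565, 0.1517, 0.1006]
ee_rot: [0.738, 0.675, -0.0, -0.0]
ft_force: [0.1, 0.0, -0.1]
gripper_width: 0.0616
grip_force: 0.0
```

arm_command(
  plan=[
    [[0,0,0.003,0,0,0],[0,0,0.006,0,0,0],[0,0,0.01,0,0,0],[0,0,0.012,0,0,0],[0,0,0.012,0,0,0]],
  ],
)

```text
time_s: 23.9
tcp_pos: [0.565, 0.1516, 0.0971]
ee_rot: [0.738, 0.675, -0.0, 0.0]
ft_force: [-0.5, 0.3, 1.1]
gripper_width: 0.0616
grip_force: 0.0
```

arm_command(
  plan=[
    [[0,0,0.003,0,0,0],[0,0,0.006,0,0,0],[0,0,0.01,0,0,0],[0,0,0.01,0,0,0],[0,0,0.01,0,0,0]],
  ],
)

```text
time_s: 24.52
tcp_pos: [0.565, 0.1517, 0.0942]
ee_rot: [0.738, 0.675, 0.0, 0.0]
ft_force: [-0.1, 0.5, 0.1]
gripper_width: 0.0616
grip_force: 0.0
```

arm_command(
  plan=[
    [[0,0,0.003,0,0,0],[0,0,0.006,0,0,0],[0,0,0.01,0,0,0],[0,0,0.01,0,0,0],[0,0,0.01,0,0,0]],
  ],
)

```text
time_s: 25.15
tcp_pos: [0.5651, 0.1517, 0.0912]
ee_rot: [0.738, 0.675, 0.0, 0.0]
ft_force: [0.5, -0.8, 0.4]
gripper_width: 0.0613
grip_force: 0.0
```

arm_command(
  plan=[
    [[0,0,0.003,0,0,0],[0,0,0.006,0,0,0],[0,0,0.01,0,0,0],[0,0,0.01,0,0,0],[0,0,0.01,0,0,0]],
  ],
)

```text
time_s: 25.78
tcp_pos: [0.5651, 0.1517, 0.0882]
ee_rot: [0.738, 0.675, 0.0, 0.0]
ft_force: [-0.3, 0.1, 0.2]
gripper_width: 0.0613
grip_force: 0.0
```

arm_command(
  plan=[
    [[0,0,0.003,0,0,0],[0,0,0.006,0,0,0],[0,0,0.01,0,0,0],[0,0,0.01,0,0,0],[0,0,0.01,0,0,0]],
  ],
)

```text
time_s: 26.4
tcp_pos: [0.5651, 0.1517, 0.0852]
ee_rot: [0.738, 0.675, 0.0, 0.0]
ft_force: [0.8, -0.5, 0.4]
gripper_width: 0.0615
grip_force: 0.0
```

```bash
python3 - <<'E'
from h import *
im,x=lidfit()
s=bot.get_image('side');print('side lid',spot(s,'lid',2),'exp',proj(s,[.565,.152,.094]))
p=proj(s,[.565,.152,.094])
print(proj(im,[.565,.152,.094]))
E
```

```text
k 3 n 276 bbox [  202   167   248   148 22605] lid xyz(top) [0.5656 0.153  0.0921] med res 0.0002 tcp [0.5651 0.1517 0.0852] F [0.3 0.  0.4] t 26.45
side lid [(0.6, array([324.992, 209.088,  46.976,  22.176])), (0.29, array([415.872, 260.736,  18.496,  21.12 ]))] exp [323.60931307 205.99048812]
[327.15317783 297.62373856]
```

```bash
python3 - <<'E'
from h import *
im=cv2.imread('pics/w7.png')
w=bot.get_image('wrist');o=bot.observe()
W=np.array(w['world_to_cam']);R,t=W[:3,:3],W[:3,3]
for z in (.14,.146,.152):
    p=np.array([(257-w['cx'])/K(w)*z,(289-w['cy'])/K(w)*z,z]);P=R.T@(p-t);print(z,(P-o['tcp_pos']).round(4))
# dark finger pixels now vs lid edges
g=cv2.cvtColor(w['pixels'],cv2.COLOR_RGB2GRAY)
for r in (270,280,286,290,294,300,310): print(r,''.join('#' if v<60 else '+' if v<115 else '.' for v in g[r,200:460:4]))
print('cam',-R.T@t-o['tcp_pos'])
E
```

```text
0.14 [-0.0274  0.0143  0.0255]
0.146 [-0.0289  0.012   0.0199]
0.152 [-0.0303  0.0097  0.0144]
270 ..............................................+++++++++++++++++..
280 ..........................................++++++++++++++++++++++.
286 ..............++++++......+++++++.....++++++++++++++++++++++++++.
290 .........++++##+++++++...++++++++++++++++++++++++++#++++++++++++.
294 .......+++++###+++++++++++++++++++++++++++++++++++###+++++++++++.
300 ......+#++++###+++++++++++++++++...+++++++++++++++####+++##+++++.
310 ....##++++#####++++++++..+++++++++++++++++++++++++#####++++##++..
cam [0.00677564 0.06801734 0.15503835]
```

arm_command(
  plan=[
    [[0,0,0.003,0,0,0],[0,0,0.006,0,0,0],[0,0,0.01,0,0,0],[0,0,0.01,0,0,0],[0,0,0.01,0,0,0]],
  ],
)

```text
time_s: 27.22
tcp_pos: [0.5651, 0.1517, 0.0822]
ee_rot: [0.738, 0.675, 0.0, 0.0]
ft_force: [-0.9, -0.6, -0.2]
gripper_width: 0.0619
grip_force: 0.0
```

arm_command(
  plan=[
    [[0,0,0.003,0,0,0],[0,0,0.006,0,0,0],[0,0,0.006,0,0,0],[0,0,0.006,0,0,0],[0,0,0.006,0,0,0]],
  ],
)

```text
time_s: 27.85
tcp_pos: [0.5651, 0.1517, 0.0804]
ee_rot: [0.738, 0.675, 0.0, 0.0]
ft_force: [1.0, -0.7, -0.4]
gripper_width: 0.0614
grip_force: 0.0
```

arm_command(
  plan=[
    [[0,0,0.003,0,0,0],[0,0,0.006,0,0,0],[0,0,0.007,0,0,0],[0,0,0.007,0,0,0],[0,0,0.007,0,0,0]],
  ],
)

```text
time_s: 28.48
tcp_pos: [0.5653, 0.1517, 0.079]
ee_rot: [0.738, 0.675, 0.0, -0.0]
ft_force: [-1.9, 0.5, 6.7]
gripper_width: 0.0614
grip_force: 3.2
```

arm_command(
  plan=[
    [[0,0,0.003,0,0,0],[0,0,0.006,0,0,0],[0,0,0.007,0,0,0],[0,0,0.007,0,0,0],[0,0,0.007,0,0,0]],
  ],
)

```text
time_s: 29.1
tcp_pos: [0.5655, 0.1521, 0.0773]
ee_rot: [0.738, 0.675, 0.001, -0.0]
ft_force: [-2.6, 0.6, 9.3]
gripper_width: 0.0616
grip_force: 4.5
```

```bash
python3 - <<'E'
from h import *
im,x=lidfit()
E
```

```text
k 3 n 281 bbox [  197   168   257   153 23961] lid xyz(top) [0.566  0.1535 0.0913] med res 0.0002 tcp [0.5655 0.1521 0.0773] F [-3.   0.6  9. ] t 29.15
```

arm_command(
  plan=[
    [[0,0,0.003,0,0,0],[0,0,0.006,0,0,0],[0,0,0.007,0,0,0],[0,0,0.007,0,0,0],[0,0,0.007,0,0,0]],
  ],
)

```text
time_s: 29.78
tcp_pos: [0.5655, 0.1525, 0.0752]
ee_rot: [0.738, 0.675, 0.001, -0.0]
ft_force: [-1.9, 0.6, 9.3]
gripper_width: 0.0616
grip_force: 4.3
```

arm_command(
  plan=[
    [[0,0,0.003,0,0,0],[0,0,0.006,0,0,0],[0,0,0.007,0,0,0],[0,0,0.007,0,0,0],[0,0,0.007,0,0,0]],
  ],
)

```text
time_s: 30.4
tcp_pos: [0.5654, 0.1524, 0.0736]
ee_rot: [0.738, 0.675, 0.001, -0.001]
ft_force: [-3.2, 0.4, 13.6]
gripper_width: 0.0617
grip_force: 6.6
```

arm_command(
  plan=[
    [[0,0,0.003,0,0,0],[0,0,0.006,0,0,0],[0,0,0.007,0,0,0],[0,0,0.007,0,0,0],[0,0,0.007,0,0,0]],
  ],
)

```text
time_s: 31.02
tcp_pos: [0.5655, 0.1524, 0.0735]
ee_rot: [0.738, 0.675, 0.001, -0.001]
ft_force: [-9.6, -0.9, 29.4]
gripper_width: 0.0613
grip_force: 14.8
```

```bash
python3 - <<'E'
from h import *
im,x=lidfit()
E
```

```text
k 3 n 283 bbox [  196   168   260   153 24418] lid xyz(top) [0.5659 0.154  0.0896] med res 0.00016 tcp [0.5655 0.1524 0.0735] F [-10.5  -0.1  29.3] t 31.075
```

Bottomed at both sides (force jumped to 29 N with no travel). Now pressing the +y and −y sides.

arm_command(
  plan=[
    [[0,0,-0.04,0,0,0],[0.08,0,-0.04,0,0,0],[0.08,0,-0.02,0,0,0],[0.08,0,-0.008,0,0,0],[0.08,0,-0.003,0,0,0]],
  ],
)

```text
time_s: 31.7
tcp_pos: [0.5669, 0.1762, 0.0735]
ee_rot: [0.738, 0.675, 0.0, -0.002]
ft_force: [-13.1, 1.7, 36.0]
gripper_width: 0.0616
grip_force: 18.0
```

arm_command(
  plan=[
    [[0,0,-0.04,0,0,0],[-0.16,0,-0.04,0,0,0],[-0.16,0,-0.02,0,0,0],[-0.16,0,-0.005,0,0,0],[-0.16,0,0,0,0,0]],
  ],
)

```text
time_s: 32.33
tcp_pos: [0.5627, 0.1255, 0.0734]
ee_rot: [0.739, 0.674, -0.001, -0.001]
ft_force: [-15.1, -7.7, 40.9]
gripper_width: 0.0614
grip_force: 20.3
```

arm_command(
  plan=[
    [[0,0,-0.1,0,0,0],[-0.05,0,-0.2,0,0,0],[-0.12,0,-0.23,0,0,0],[-0.12,0,-0.23,0,0,0],[-0.12,0,-0.23,0,0,0]],
  ],
)

```text
time_s: 32.95
tcp_pos: [0.5589, 0.0924, 0.1386]
ee_rot: [0.738, 0.675, -0.001, -0.001]
ft_force: [-0.3, 0.4, -0.5]
gripper_width: 0.0614
grip_force: 0.0
```

```bash
cat >> h.py <<'E'
def tiltfit():
    from scipy.optimize import least_squares
    im,x=lidfit();hsv=cv2.cvtColor(cv2.medianBlur(im['pixels'],5),cv2.COLOR_RGB2HSV)
    m=((hsv[...,1]<27)&(hsv[...,2]<185)&(hsv[...,2]>105)).astype(np.uint8);m=cv2.morphologyEx(m,cv2.MORPH_OPEN,np.ones((7,7)))
    n,l,st,_=cv2.connectedComponentsWithStats(m);c0=np.clip(proj(im,[.563,.14,.1]).astype(int),3,[636,250])
    cs,_=cv2.findContours((l==l[c0[1],c0[0]]).astype(np.uint8),0,1);c=max(cs,key=cv2.contourArea)[:,0,:].astype(float)
    c=c[(c[:,1]>3)&(c[:,1]<245)]
    C,_=ray(im,(0,0));D=np.array([ray(im,u)[1] for u in c])
    def res(p):
        n=np.array([p[3],p[4],1]);n/=np.linalg.norm(n);q=p[:3];P=C+D*((n@(q-C))/(D@n))[:,None];return np.linalg.norm(P-q,axis=1)-.058
    s=least_squares(res,[*x,0,0],loss='soft_l1',f_scale=.0003);J=s.jac;cov=np.linalg.inv(J.T@J)*np.var(s.fun)
    print('tilt fit',s.x.round(4),'sd',np.sqrt(np.diag(cov)).round(4),'res',np.median(abs(res(s.x))).round(5))
E
python3 -c "from h import *;tiltfit()"
```

```text
k 3 n 561 bbox [  229    32   202   220 34163] lid xyz(top) [0.5653 0.155  0.0894] med res 0.00056 tcp [0.5589 0.0927 0.1385] F [-0.2  0.1 -0.4] t 33.0
tilt fit [ 0.5623  0.1542  0.0919 -0.1808 -0.0544] sd [0.001  0.0008 0.0018 0.0597 0.0459] res 0.00048
```

Fingertip height was 0.0735 at the middle and at both y sides, with about 11 mm total travel, so the lid is seated and level. Next: turn 45° and go over the pin.

arm_command(
  plan=[
    [[0.09,-0.05,0,0,0,0.05],[0.18,-0.11,0,0,0,0.1],[0.27,-0.17,0,0,0,0.15],[0.36,-0.23,0,0,0,0.2],[0.432,-0.277,0,0,0,0.25]],
  ],
)

```text
time_s: 33.62
tcp_pos: [0.487, 0.2304, 0.1388]
ee_rot: [0.941, 0.34, -0.001, 0.0]
ft_force: [-0.5, -0.0, -0.5]
gripper_width: 0.0614
grip_force: 0.0
```

```bash
python3 - <<'E'
from h import *
for _ in range(4): im=bot.get_image('wrist')
o=bot.observe();print(o['tcp_pos'],o['ee_rot'],o['time_s'],o['qpos'])
for q in ['hold_pin','hold_arm']:print(q,spot(im,q,3))
print('exp foot',proj(im,[.4876,.229,.104]),'top',proj(im,[.4876,.229,.132]))
g=cv2.cvtColor(im['pixels'],cv2.COLOR_RGB2GRAY)
for r in range(150,330,6): print(r,''.join('#' if v<50 else '+' if v<110 else '.' for v in g[r,220:440:4]))
E
```

```text
[0.4881172  0.22874935 0.13912869] [ 9.39385996e-01  3.42860632e-01 -4.48282228e-04  5.79631679e-04] 33.825 [-1.14777734  0.48416672  0.82982078  1.98412025 -0.46334217  0.87262599
 -0.93872133]
hold_pin [(0.71, array([373.568, 200.784, 145.92 , 186.192]))]
hold_arm [(0.7, array([374.464, 204.048, 145.28 , 178.896]))]
exp foot [330.1141933  267.18003349] top [330.26724909 286.2346987 ]
150 .......................................+##+............
156 .........................................+.............
162 .....................................................++
168 ...................................................++++
174 .................................................++++++
180 ................................................+++++++
186 ...............................................++++++++
192 ..............................................+++++++++
198 ..............................................+++++++++
204 .............................................++++++++++
210 ................................+............++++++++++
216 ...............................+.............++
[... 388 characters left out ...]
...........+##+..................+++++++
264 .........................+####..................+++++++
270 .........................#####+..................++++++
276 ........+++..............#####...................++++++
282 .........+++.............#####+...................+++++
288 .....+++#..++.............####................#+++.++++
294 ....+++##+..+++..............................+##+++.+++
300 ..#++++###...+++.............................####+++##+
306 ##++++####.....++............................####++++##
312 #++++#####......+++..........................#####++++#
318 ++++######.......+++.........................######++++
324 +++#######.........++........................#######+++
```

The pin shows at columns 320–340, rows 256–290, centred between the fingers where expected. Descending to straddle it, then swinging.

arm_command(
  plan=[
    [[0,0,0.05,0,0,0],[0,0,0.1,0,0,0],[0,0,0.13,0,0,0],[0,0,0.15,0,0,0],[0,0,0.155,0,0,0]],
  ],
)

```text
time_s: 34.55
tcp_pos: [0.4885, 0.2282, 0.0929]
ee_rot: [0.94, 0.341, -0.0, 0.0]
ft_force: [-0.4, 1.0, -0.1]
gripper_width: 0.0612
grip_force: 0.0
```

arm_command(
  plan=[
    [[0,0.04,0,0,0,0],[0,0.075,0,0,0,0],[-0.012,0.105,0,0,0,0],[-0.026,0.129,0,0,0,0],[-0.035,0.155,0,0,0,0]],
  ],
)

```text
time_s: 35.17
tcp_pos: [0.5101, 0.1854, 0.0933]
ee_rot: [0.94, 0.341, -0.0, -0.0]
ft_force: [-1.6, 0.6, 0.6]
gripper_width: 0.0613
grip_force: 0.7
```

arm_command(
  plan=[
    [[-0.009,0.027,0,0,0,0],[-0.015,0.069,0,0,0,0],[-0.014,0.112,0,0,0,0],[-0.008,0.154,0,0,0,0],[0.005,0.195,0,0,0,0]],
  ],
)

```text
time_s: 35.8
tcp_pos: [0.5498, 0.1414, 0.0933]
ee_rot: [0.94, 0.341, 0.0, 0.0]
ft_force: [-0.5, 0.6, 0.5]
gripper_width: 0.0614
grip_force: 0.6
```

arm_command(
  plan=[
    [[0.012,0.022,0,0,0,0],[0.027,0.05,0,0,0,0],[0.045,0.072,0,0,0,0],[0.06,0.088,0,0,0,0],[0.066,0.095,0,0,0,0]],
  ],
)

```text
time_s: 36.42
tcp_pos: [0.5797, 0.1344, 0.0925]
ee_rot: [0.94, 0.342, -0.003, -0.002]
ft_force: [-10.5, 3.3, 3.5]
gripper_width: 0.0613
grip_force: 4.6
```

```bash
python3 - <<'E'
from h import *
for _ in range(3): im=bot.get_image('wrist')
o=bot.observe();print(o['tcp_pos'],o['ft_force'],o['grip_force'],o['time_s'])
print(spot(im,'hold_pin',2),'exp foot',proj(im,[.565,.152,.104]),'top',proj(im,[.565,.152,.132]))
g=cv2.cvtColor(im['pixels'],cv2.COLOR_RGB2GRAY)
for r in range(210,330,6): print(r,''.join('#' if v<50 else '+' if v<110 else '.' for v in g[r,220:440:4]))
E
```

```text
[0.57975724 0.13454173 0.09255316] [-7.5018705   2.42443551  3.34109878] 3.311881497502327 36.575
[(0.64, array([201.408, 232.608, 231.616, 215.808]))] exp foot [277.95567869 301.10675229] top [266.92759984 333.83054113]
210 ++...................................+.................
216 ++++...............................++++................
222 .+++++............................++++++...............
228 ...++++..........................++++++++..............
234 ....+++++......+..........+++++++++++++++..............
240 ......++++++++++++.....+++++++++++++++++++.............
246 ........+++++++++++...+++++++++++++++++++++............
252 .........++++++++++++++++++++++++++++++++++............
258 ...........+++++++++++++++++++++++++++++++++...........
264 ............++++++++++++++++++++++++++++++++...........
270 ..............++++++++++++++++++++++++++++++...........
276 ................++++++++++++++++++++++++++++...........
282 .................+++++++++++++++++++++++++++...........
288 .....+++#+..+++....+++++++++++++++++++++++++..#+++.....
294 ....+++###.#####+....+++++++++++++++++++++++.+##+++....
300 .+#++++##########.....++++++++++++++++++++++.###++++#+.
306 ##++++##########+.........+++++++++++++++++..####++++##
312 #++++###########........+++++++++++++++++++..#####++++#
318 ++++###########+.......+++++++++++++++++++...######++++
324 +++############.......++++++++++++++++++++...#######+++
```

10 N at the end of the travel, and the pin is near its expected place: it's at the stop. Backing off the pin, rising and checking.

arm_command(
  plan=[
    [[0,-0.03,0,0,0,0],[0,-0.06,0,0,0,0],[0,-0.06,-0.1,0,0,0],[0,-0.06,-0.25,0,0,0],[0,-0.06,-0.4,0,0,0]],
  ],
)

```text
time_s: 37.25
tcp_pos: [0.5708, 0.147, 0.2147]
ee_rot: [0.94, 0.341, 0.0, 0.0]
ft_force: [0.9, 0.2, 0.2]
gripper_width: 0.0614
grip_force: 0.0
```

arm_command(
  plan=[
    [[-0.05,-0.05,-0.05,0,0,0],[-0.13,-0.1,-0.05,0,0,0],[-0.2,-0.15,-0.05,0,0,0],[-0.2,-0.15,-0.05,0,0,0],[-0.2,-0.15,-0.05,0,0,0]],
  ],
)

```text
time_s: 37.88
tcp_pos: [0.4969, 0.1434, 0.2288]
ee_rot: [0.94, 0.341, 0.001, 0.0]
ft_force: [0.8, -0.1, 0.0]
gripper_width: 0.0615
grip_force: 0.0
```

```bash
python3 - <<'E'
from h import *
for _ in range(2): im=bot.get_image('wrist')
o=bot.observe();print(o['tcp_pos'],o['ft_force'],o['time_s'])
g=cv2.cvtColor(im['pixels'],cv2.COLOR_RGB2GRAY)
print('wrist exp pin top',proj(im,[.565,.152,.132]),'foot',proj(im,[.565,.152,.104]),'post',proj(im,[.5727,.2367,.106]))
n,l,st,ce=cv2.connectedComponentsWithStats((g<55).astype(np.uint8))
for i in range(1,n):
    if 40<st[i][4]<5000: print('blob',st[i],ce[i].round(1),'at z.118',at(im,ce[i],.118).round(4))
print(spot(im,'hold_arm',1))
t=bot.get_image('top');s=bot.get_image('side')
for q in ['vial','jar','hold_arm','tray']:print(q,'top',spot(t,q,1),'side',spot(s,q,1))
print('exp arm top mid',proj(t,[.569,.19,.104]),'side vial', proj(s,[.558,-.178,.04]),'arm',proj(s,[.569,.19,.104]))
E
```

```text
[0.49691235 0.1429332  0.22846291] [-0.34127109 -0.65333926  0.559862  ] 37.975
wrist exp pin top [379.98602966 160.60796046] foot [374.92129489 159.05028753] post [297.14655659  75.6052605 ]
blob [291  93  15  12  53] [297.3  99.6] at z.118 [0.5594 0.2246 0.118 ]
blob [367 150  17  15 205] [375.1 157. ] at z.118 [0.5654 0.1546 0.118 ]
[(0.95, array([337.856, 116.784, 121.28 , 126.576]))]
vial top [(0.61, array([393.92 , 221.376,  11.584,  13.392]))] side [(0.76, array([356.864, 300.336,  15.488,  37.296]))]
jar top [(0.86, array([387.136, 184.512,  17.728,  23.376]))] side [(0.73, array([396.032, 294.   ,  22.016,  32.208]))]
hold_arm top [] side [(0.58, array([321.024, 197.28 ,  11.392,  28.8  ]))]
tray top [(0.85, array([393.856, 203.28 ,  51.328,  73.776]))] side [(0.85, array([380.224, 312.24 , 105.792,  48.48 ]))]
exp arm top mid [243.34074523 210.90692995] side vial [356.83983222 299.99500179] arm [321.77049996 195.93211698]
```

The pin is at (0.565, 0.155), over the lid's centre. The bottle stands in the tray, the jar hasn't moved, and the robot is clear. Handing in.

```bash
python3 -c "
from bench import bot
print(bot.close_job())"
```

```text
the job is handed in; nothing more can be done
None
```

I handed the job in at about 38 s; the hand-in gave no pass or fail. By my measurements the bottle stands upright in the smallest tray, the lid is pressed home and level, the hold-down arm is at its stop over it, and the robot is clear.

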